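# Turn the coffee round to the front

## Task

Push the turntable on the drinks tray round by its rim until the coffee jar with the green lid stands squarely at the front, at the middle of the tray's long side nearest the robot, and leave it standing still there. Turn it gently and keep off the coffee jar and the three steel tins, which must all stay standing on the turntable; leave the white mug alone.

Things in the scene. Friction and masses are not known exactly. Their poses are not given: they have to be found in the camera images.
- tray: Black rectangular drinks tray, fixed to the counter, 480 mm along its own y and 370 mm along its own x, lip 22 mm high. Origin: centre of its underside, on the counter; the turntable's axis passes through it. Its -x axis points to the middle of the front long side, the one nearest the robot; the coffee jar belongs on that line.
- plate_centre (a point): Centre of the turntable's top face, on its vertical axis, 36 mm above the counter. The turntable is a light-wood plate of radius 150 mm, 16 mm thick, with a dark steel band round its edge, on a low fixed black foot. It carries two steel arch handles on opposite sides of its rim, and the loose coffee jar and three tins; but for the handles the plate is bare beyond 125 mm from its centre.
- turntable (a joint): Turn of the plate on its foot, rad, growing anticlockwise seen from above; its zero is arbitrary and varies; over a full turn free either way. Stiff bearing: about 0.6 N of push at the rim keeps it turning, and at low speed it stops within a few degrees when the push ends. The handles and everything on the plate turn with it.
- handle_a (a point): Middle of the top bar of one arch handle, 126 mm from the turntable's axis, 50 mm above the plate. Dark steel bar 10 mm thick bent to an upright arch square to the radius: its two upright legs stand on the plate 50 mm to either side of this point, 136 mm from the axis, 0.378 rad round from the middle. A push along the rim on a leg's outer side turns the plate.
- handle_b (a point): The same point on the other handle, directly opposite handle_a (half a turn round the plate).
- coffee: Coffee jar: dark brown, yellow label with a green stripe, bright green lid; 58 mm across, 72 mm tall, about 0.18 kg, loose on the turntable, its axis 70 to 88 mm from the turntable's axis. Origin: centre of its underside; z up.
- mug: White mug, 80 mm across the rim, 95 mm tall, handle at its own +y; stands on the counter to the left of the tray, to be left alone. Origin: centre of its underside.
- tin_0: Steel tin 1 of 3, alike: brushed steel with a dark lid, 57 mm across, 67 mm tall, about 0.15 kg, loose on the turntable, to be left standing on it. Origin: centre of its underside; z up.
- tin_1: Steel tin 2 of 3, alike: brushed steel with a dark lid, 57 mm across, 67 mm tall, about 0.15 kg, loose on the turntable, to be left standing on it. Origin: centre of its underside; z up.
- tin_2: Steel tin 3 of 3, alike: brushed steel with a dark lid, 57 mm across, 67 mm tall, about 0.15 kg, loose on the turntable, to be left standing on it. Origin: centre of its underside; z up.
Mind the look-alikes: they are no part of the job. Leave any blue or purple look-alike of the tin_0 alone. Leave any red look-alike of the tin_2 alone.

How it is judged:
By the outcome, as a careful person would: the job done as asked, in the order asked, and still so for the second after the job is handed in, with the robot touching nothing.
It also fails if it takes over 48 s, if anything falls off the work surface, if the arm or the gripper's body presses on something with over 40 N, if the wrist force passes 120 N, or if a joint passes its speed limit or range.

## Robot

A 6-joint arm with a two-finger parallel gripper is mounted at the origin on the work surface. World frame = base frame: x ahead of the robot, y to its left, z up, the work surface at z = 0. Lengths are in mm, angles in degrees, forces in N, time in s.
With the tool pointing down it reaches from about 325 to 925 mm from the base axis. Payload 3.1 kg.
Tool frame: the origin (TCP) lies at the very end of the fingers, on their centre line; the grasp point (between the pads) lies grasp_offset behind it (grasp_offset is the distance from the TCP to the grasp point, in mm); z points along the fingers, x is the direction in which the jaws open and shut, and the axes are right-handed (so a half turn about z gives the same grasp; the last joint's range is limited). The gripper opens to 85 mm and grips with 20 to 120 N. Pads are 22 mm wide; open, the fingers measure 114 mm over their backs; the gripper's body (76 mm by 85 mm) begins 54 mm behind the grasp point. The pads swing forward as they close: fully open they stand 13 mm farther back than shut.
Start: joints at [-73.694, 12.427, 92.441, -0, 75.132, -6.429], TCP at [241.565, -576.442, 231.3] pointing down, gripper open.
Joint ranges: [-157.48, 157.48], [-44.54, 120.13], [17.64, 146.25], [-64.5, 244.5], [7.68, 150.69], [-147.95, 147.95]. Speed limits (degrees/s): [159.86, 159.86, 180, 180, 180, 180].

## Interface

Orientations are given as [roll, pitch, yaw] about the fixed x, y, z axes, in that order (R = Rz(yaw) Ry(pitch) Rx(roll)).
In Python, from station import * gives the robot as it stands. Calls block until the motion is done:
- goto(position, orientation): joint-space move of the TCP to a pose.
- move_l(position, attitude=None, speed=150): straight line of the TCP; attitude=None keeps the orientation; speed is the mean speed in mm/s.
- move_j(angles): joint-space move.
- grip(opening, squeeze=None): finger opening in mm; squeeze is the grip in N (None keeps the last); returns when the fingers have stopped.
- wait(seconds).
- solve_ik(position, orientation): joint angles nearest the present ones, or None.
- get_obs(): the state.
- get_image(name): name is "side" or "top"; returns the picture (420x560x3 uint8, red, green, blue); there is no depth.
- get_calibration(name): a dict with "fx", "fy", "cx", "cy" (pixels), "D" ([k1, k2, p1, p2, k3] as OpenCV has them; the pictures are not rectified), "R" (3x3) and "t" (3): a world point X has camera coordinates R X + t. Camera axes: x right, y down, z forward; pixel columns grow to the right and rows downward; lengths in mm; the calibration is good to about 2 mm. A picture is of the moment at which its call begins. get_calibration takes no time and is no camera call.
A pose or a line that the arm cannot do raises Unreachable and nothing moves.
- sign_off(): hands the job in, once; it reports no verdict.
Trained networks look in the newest picture that a camera, given by its name, has taken for a name from the list of things; names that differ only in an ending like _2 or _b are one class to them, and where a whole thing is asked for, a point or a joint stands for the part that bears it (a point fixed in the world has none). Each returns a list of dicts, best first, with "score" (0 to 1); they miss things now and then, are a little off and sometimes report something else, mostly with a low value. They report only what shows in the picture. A call takes as long as a camera call. They do not tell look-alikes from the thing itself.
- spot_in(name, camera): "extent" ([centre column, centre row, width, height] in pixels, round what is visible of it).
- regions_of(name, camera): "region" (420x560 bool, what is visible of it) and "extent" ([centre column, centre row, width, height] in pixels, round what is visible of it).
The state is a dict: "t": time; "joint_pos": joint angles; "qvel": joint speeds; "effort": joint torques, N m; "tcp_pos": TCP position; "ee_rot": TCP orientation; "wrist_force": force on the tool from outside, world axes, zero at the start; "moment": the same for the moment, N m; "grip_width": finger opening in mm.
Only numpy, scipy, OpenCV 4.12 (cv2) and the standard library are available. Lean on these libraries where they do the work, as an engineer would, in place of code of your own. Each camera call takes 0.05 s, during which the arm holds its last target. There are 200 camera calls.

## Working session

There is one attempt and no reset: what is moved stays moved. The work goes in short steps, each a Python script; the robot and the scene stay as the last script left them, time stands still between calls to the robot, and variables do not carry over. Pictures are saved under pics/ and viewed, about 8 in all and at most 12, crops included, and the job is handed in when it is done.

```bash
mkdir -p pics
python3 - <<'E'
from station import *
import cv2,numpy as np
for n in("top","side"):
    im=get_image(n); cv2.imwrite(f"pics/{n}0.png",im[:,:,::-1])
    c=get_calibration(n); print(n,{k:np.round(v,3).tolist() for k,v in c.items()})
    for o in("coffee","tray","handle_a","tin_0","turntable","mug"):
        print(o,[(round(d["score"],2),np.round(d["extent"]).tolist()) for d in spot_in(o,n)])
print(get_obs())
E
```

```text
top {'fx': 531.369, 'fy': 531.369, 'cx': 277.733, 'cy': 205.581, 'D': [-0.207, 0.0, 0.0, 0.0, 0.0], 'R': [[0.022, -1.0, 0.003], [-0.998, -0.022, -0.056], [0.056, -0.002, -0.998]], 't': [16.327, 507.237, 1445.444]}
coffee [(0.85, [362.0, 168.0, 24.0, 26.0])]
tray [(0.71, [332.0, 172.0, 182.0, 141.0])]
handle_a [(0.87, [333.0, 173.0, 109.0, 110.0])]
tin_0 [(0.98, [304.0, 166.0, 19.0, 27.0]), (0.84, [332.0, 141.0, 22.0, 24.0]), (0.81, [334.0, 198.0, 21.0, 24.0]), (0.73, [215.0, 218.0, 21.0, 22.0]), (0.59, [411.0, 286.0, 21.0, 17.0]), (0.55, [351.0, 278.0, 24.0, 22.0])]
turntable [(0.88, [332.0, 172.0, 110.0, 113.0])]
mug []
side {'fx': 441.107, 'fy': 441.107, 'cx': 276.761, 'cy': 205.182, 'D': [-0.111, 0.0, 0.0, 0.0, 0.0], 'R': [[-0.934, -0.358, 0.009], [-0.284, 0.727, -0.625], [0.217, -0.587, -0.78]], 't': [503.161, 171.747, 1251.468]}
coffee [(0.56, [277.0, 150.0, 21.0, 31.0])]
tray [(0.67, [266.0, 186.0, 161.0, 138.0])]
handle_a [(0.71, [270.0, 173.0, 95.0, 76.0]), (0.54, [239.0, 260.0, 29.0, 44.0])]
tin_0 [(0.91, [248.0, 159.0, 19.0, 28.0]), (0.88, [274.0, 267.0, 24.0, 30.0]), (0.69
[... 186 characters left out ...]
mug [(0.92, [238.0, 260.0, 29.0, 49.0])]
{'t': 0.7, 'joint_pos': array([-7.36954598e+01,  1.24260783e+01,  9.24385088e+01,  1.89581604e-04,
        7.51332446e+01, -6.42929722e+00]), 'qvel': array([-0.11267486,  0.0108944 , -0.01579548,  0.08989946, -0.04640436,
       -0.00997722]), 'effort': array([ 2.10801550e-04, -3.96731830e+01, -3.04162002e+01,  6.49237677e-05,
        7.84166168e-04,  1.73834076e-05]), 'tcp_pos': array([ 241.55394315, -576.46510084,  231.33802223]), 'ee_rot': array([ 1.79999939e+02, -2.17516033e-03, -6.72662112e+01]), 'wrist_force': array([ 0.5976077 ,  0.59422296, -0.07114972]), 'moment': array([-0.03418739, -0.00640391, -0.00332598]), 'grip_width': 85.5061714554586}
```

View pics/top0.png

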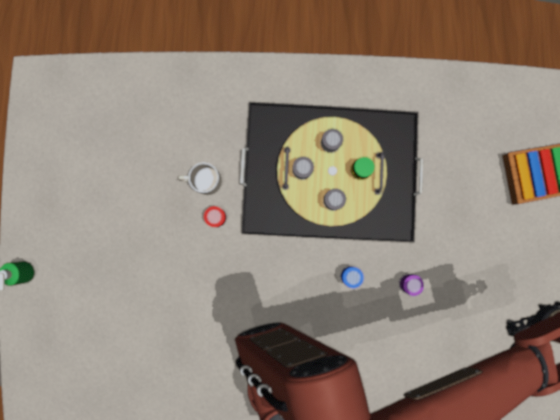

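View pics/side0.png

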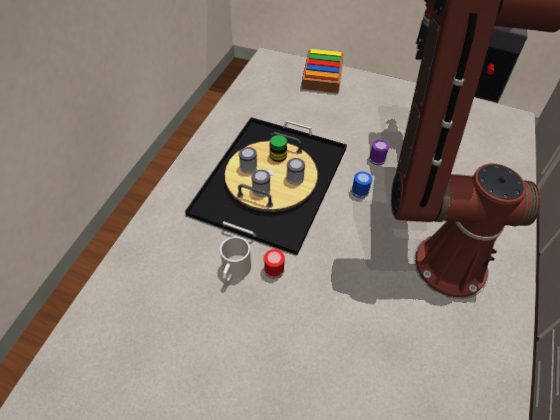

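Top view: the tray spans about (242–418, 103–242) and the plate centre is near (332,171). The green-lidded jar is at (363,168), on the robot's right. The grey tins at (332,140), (303,167) and (335,199) are the ones on the plate. The red (215,217), blue (352,277) and purple (412,285) tins are look-alikes off the tray. The plate needs about 90° clockwise.

```bash
cat > h.py <<'E'
from station import *
import cv2,numpy as np
C=get_calibration("top");K=np.array([[C["fx"],0,C["cx"]],[0,C["fy"],C["cy"]],[0,0,1]])
R=np.array(C["R"]);t=np.array(C["t"]);D=np.array(C["D"])
def world(px,z):
    u=cv2.undistortPoints(np.array(px,float).reshape(-1,1,2),K,D).reshape(-1,2)
    d=np.c_[u,np.ones(len(u))]@R; o=-R.T@t
    return (o+d*((z-o[2])/d[:,2])[:,None])[:,:2]
def pts(mask): return np.argwhere(mask)[:,::-1]
def big(mask):
    n,l,s,_=cv2.connectedComponentsWithStats(mask.astype(np.uint8)); return l==1+np.argmax(s[1:,4])
def measure(im):
    hsv=cv2.cvtColor(im,cv2.COLOR_RGB2HSV).astype(int); H,S,V=hsv[...,0],hsv[...,1],hsv[...,2]
    box=np.zeros(H.shape,bool); box[95:250,236:424]=1
    plate=big(box&(H>18)&(H<38)&(S>70)&(V>110))
    cs,_=cv2.findContours(plate.astype(np.uint8),0,1)
    hull=cv2.convexHull(max(cs,key=len)).reshape(-1,2)
    w=world(hull,36).astype(np.float32); e=cv2.fitEllipse(w)
    dark=big(box&(V<50)); dark=cv2.morphologyEx(dark.astype(np.uint8),cv2.MORPH_OPEN,np.ones((9,9)))
    w2=world(pts(cv2.morphologyEx(dark,cv2.MORPH_CLOSE,np.ones((5,5)))),22).astype(np.float32)
    r=cv2.minAreaRect(w2)
    g=big(box&(H>45)&(H<75)&(S>150)&(V>60))
    lid=world([pts(g).mean(0)],108)[0]
    return e,r,lid,g.sum()
E
python3 - <<'E'
from h import *
im=cv2.imread("pics/top0.png")[:,:,::-1].copy()
e,r,lid,n=measure(im); print("plate",e,"\ntray",r,"\nlid",lid,n)
for nm,p in dict(pin=(332,171)).items(): print(nm,world([p],38))
print("legs/bars z86",world([(287,150),(286,187),(381,154),(379,191)],86))
print("tins", world([(332,140),(303,167),(335,199)],103), "mug",world([(204,179)],95))
print("corners z22",world([(249.5,102.5),(418.5,112),(413.5,242.5),(242,234)],22))
cv2.imwrite("pics/crop.png",cv2.resize(im[95:255,230:430,::-1],None,fx=4,fy=4,interpolation=cv2.INTER_CUBIC)[:600])
E
```

```text
Traceback (most recent call last):
  File "h.py", line 20, in measure
    w2=world(pts(cv2.morphologyEx(dark,cv2.MORPH_CLOSE,np.ones((5,5)))),22).astype(np.float32)
       ~~~~~^^^^^^^^^^^^^^^^^^^^^^^^^^^^^^^^^^^^^^^^^^^^^^^^^^^^^^^^^^^^^^^
  File "h.py", line 6, in world
    u=cv2.undistortPoints(np.array(px,float).reshape(-1,1,2),K,D).reshape(-1,2)
      ~~~~~~~~~~~~~~~~~~~^^^^^^^^^^^^^^^^^^^^^^^^^^^^^^^^^^^^^^^^
cv2.error: OpenCV(4.12.0) /io/opencv/modules/calib3d/src/undistort.dispatch.cpp:347: error: (-215:Assertion failed) CV_IS_MAT(_src) && CV_IS_MAT(_dst) && (_src->rows == 1 || _src->cols == 1) && (_dst->rows == 1 || _dst->cols == 1) && _src->cols + _src->rows - 1 == _dst->rows + _dst->cols - 1 && (CV_MAT_TYPE(_src->type) == CV_32FC2 || CV_MAT_TYPE(_src->type) == CV_64FC2) && (CV_MAT_TYPE(_dst->type) == CV_32FC2 || CV_MAT_TYPE(_dst->type) == CV_64FC2) in function 'cvUndistortPointsInternal'
```

```bash
sed -i 's/V<50/V<85/; s/np.ones((9,9))/np.ones((7,7))/' h.py
python3 - <<'E'
from h import *
im=cv2.imread("pics/top0.png")[:,:,::-1].copy()
print(im[[110,120,225]][:, [255,262,400]].tolist())
cv2.imwrite("pics/crop.png",cv2.resize(im[100:250,230:430,::-1],None,fx=4,fy=4,interpolation=cv2.INTER_CUBIC)[:600])
print("pin",world([(332,171)],38))
print("legs/bars z86",world([(287,150),(286,187),(381,154),(379,191)],86))
print("tins", world([(332,140),(303,167),(335,199)],103), "mug",world([(204,179)],95))
print("corners z22",world([(249.5,102.5),(418.5,112),(413.5,242.5),(242,234)],22))
e,r,lid,n=measure(im); print("plate",e,"\ntray",r,"\nlid",lid,n)
E
```

```text
[[[54, 52, 54], [55, 53, 54], [125, 121, 115]], [[53, 52, 54], [56, 55, 56], [55, 53, 55]], [[64, 63, 63], [64, 62, 63], [67, 65, 65]]]
pin [[ 602.8834379  -118.14825997]]
legs/bars z86 [[ 649.81828698    6.33248747]
 [ 551.90684439    6.9693706 ]
 [ 645.81951393 -243.49438686]
 [ 547.09625735 -238.677902  ]]
tins [[ 676.43790669 -110.42607452]
 [ 603.4449179   -35.77873212]
 [ 522.08313422 -120.24874403]] mug [[567.54064551 221.65505604]]
corners z22 [[ 792.11984123  112.27498755]
 [ 779.6821881  -364.32246815]
 [ 412.32478638 -350.13539464]
 [ 426.56939541  123.1564459 ]]
plate ((604.4362182617188, -118.5300064086914), (301.4869384765625, 302.6325378417969), 105.25592803955078) 
tray ((604.3001098632812, -117.66935729980469), (476.1836853027344, 364.3404541015625), 88.22740936279297) 
lid [ 608.07487029 -190.29794782] 208
```

View pics/crop.png

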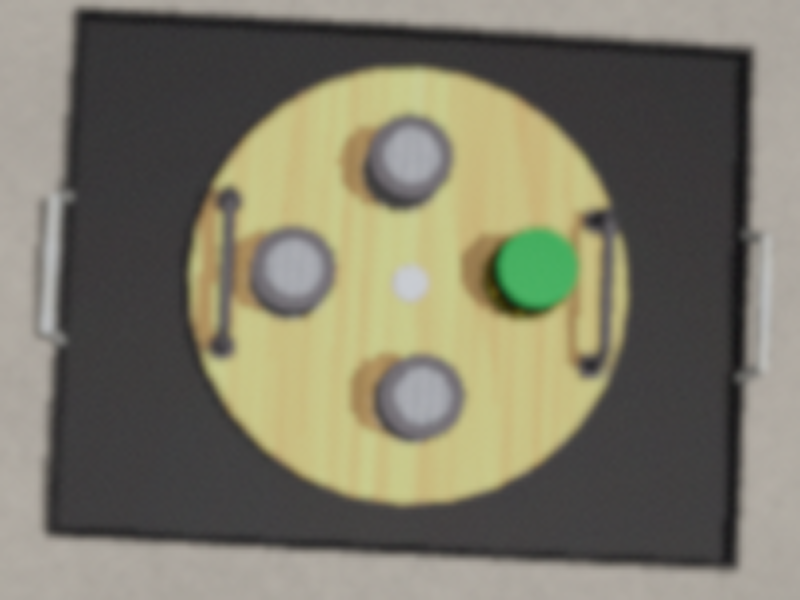

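Tray centre is about (604.3, -118) with yaw about -1.75°, so the front lies at 178.25°. The jar is at about -87.1°, so it needs about 95° clockwise. I'll push the outer side of the near leg of the left handle, with closed fingers.

```bash
cat >> h.py <<'E'
P=np.array([604.4,-118.2]);RAD=140;Z=60
def pose(phi,z=Z):
    a=np.radians(phi); return [*(P+RAD*np.array([np.cos(a),np.sin(a)])),z],[180,0,phi-90]
def sweep(a,b,speed,step=10):
    n=max(1,int(np.ceil(abs(b-a)/step)))
    for phi in np.linspace(a,b,n+1)[1:]: move_l(*pose(phi),speed=speed)
def look(name):
    im=get_image("top"); cv2.imwrite(f"pics/{name}.png",im[:,:,::-1]); return im
E
python3 - <<'E'
from h import *
try: print("go",grasp_offset)
except NameError: pass
for p in (127,80,33):
    for z in (Z,230): print(p,z,np.round(solve_ik(*pose(p,z)),0) if solve_ik(*pose(p,z)) is not None else None)
grip(0)
goto(*pose(128,230)); move_l(pose(128)[0],speed=150)
o=get_obs();print(o["t"],o["tcp_pos"],o["wrist_force"],o["grip_width"])
look("a"); im=get_image("side"); cv2.imwrite("pics/sa.png",im[60:240,180:400,::-1].repeat(3,0).repeat(3,1))
E
```

```text
go 18.700000000000003
127 60 [ -8.  12. 113.  -0.  54. -45.]
127 230 [ -8.  -0. 107.  -0.  74. -45.]
80 60 [-5. 24. 98. -0. 58.  5.]
80 230 [-5. 13. 92. -0. 75.  5.]
33 60 [-9. 34. 84. -0. 63. 48.]
33 230 [-9. 24. 78. -0. 78. 48.]
5.0083 [519.2596485   -8.07889537  61.03865264] [-0.44633842 -0.67311034 -0.45394019] -0.1259996888625213
```

View pics/sa.png

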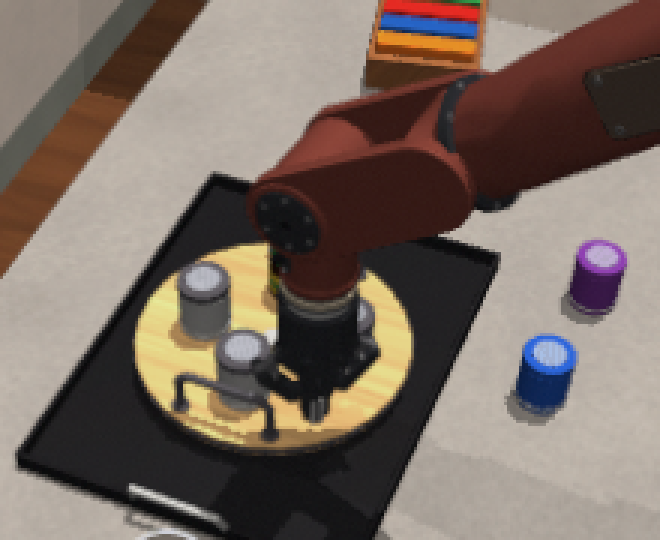

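The fingers stand just clear of the near leg, and no tin is in the way. Sweeping now, stopping short of the target.

Run:
```python
from h import *
sweep(128,116,20,6); print(get_obs()["wrist_force"])
sweep(116,36,35); o=get_obs(); print(o["t"],o["wrist_force"])
wait(.3)
im=look("b"); im2=get_image("side"); cv2.imwrite("pics/sb.png",im2[60:240,180:400,::-1].repeat(3,0).repeat(3,1))
try:
    e,r,lid,n=measure(im); d=lid-P; print(lid,n,np.degrees(np.arctan2(d[1],d[0])))
except Exception as x: print(x)
```

```text
[-0.31403308  0.41197231  0.37221267]
13.675 [-0.70407325 -0.56127756  0.18264411]
[ 513.23657035 -112.34218438] 9 176.32344533468057
```

View pics/sb.png

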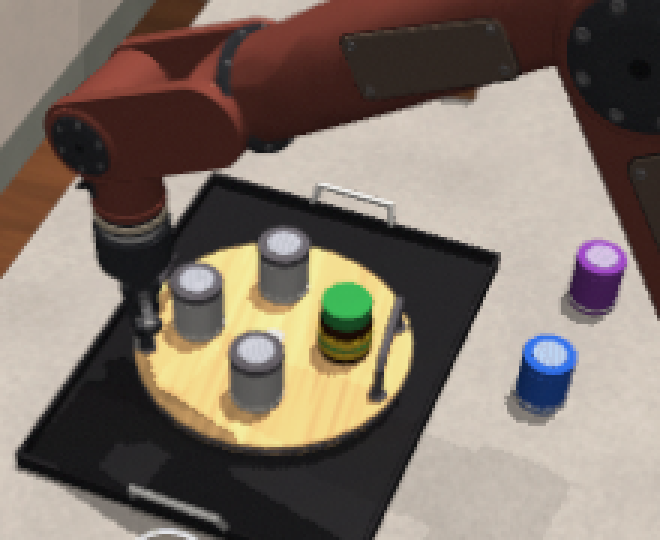

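The plate has turned with everything standing, and the jar is near the front. The arm hides it from the top camera, so I'll measure with the side camera, calibrated against the first pair of views.

```bash
cat >> h.py <<'E'
C2=get_calibration("side")
def world2(px,z):
    K2=np.array([[C2["fx"],0,C2["cx"]],[0,C2["fy"],C2["cy"]],[0,0,1]]);R2=np.array(C2["R"]);o=-R2.T@np.array(C2["t"])
    u=cv2.undistortPoints(np.array(px,float).reshape(-1,1,2),K2,np.array(C2["D"])).reshape(-1,2)
    d=np.c_[u,np.ones(len(u))]@R2
    return (o+d*((z-o[2])/d[:,2])[:,None])[:,:2]
def side_lid(im,z=100):
    h=cv2.cvtColor(im,cv2.COLOR_RGB2HSV).astype(int); m=(h[...,0]>45)&(h[...,0]<75)&(h[...,1]>150)&(h[...,2]>60)
    m[:110]=0;m[240:]=0; m[:,:200]=0;m[:,340:]=0; m=big(m); px=pts(m).mean(0); return px,m.sum(),world2([px],z)[0]
E
python3 - <<'E'
from h import *
im0=cv2.imread("pics/side0.png")[:,:,::-1].copy()
for z in(90,95,100,105):print(z,side_lid(im0,z))
im=get_image("side")
for z in(95,100):
    px,n,w=side_lid(im,z);d=w-P;print(px,n,w,np.hypot(*d),np.degrees(np.arctan2(d[1],d[0])))
E
```

```text
90 (array([278.21666667, 141.46111111]), np.int64(180), array([ 613.06031909, -204.94867555]))
95 (array([278.21666667, 141.46111111]), np.int64(180), array([ 611.21008401, -199.92424753]))
100 (array([278.21666667, 141.46111111]), np.int64(180), array([ 609.35984893, -194.89981951]))
105 (array([278.21666667, 141.46111111]), np.int64(180), array([ 607.50961384, -189.87539149]))
[295.25870647 161.92039801] 201 [ 528.97334314 -132.83565356] 76.83347526102384 -169.01888836460031
[295.25870647 161.92039801] 201 [ 527.54083327 -128.15200506] 77.50079945035112 -172.6221830749784
```

Run:
```python
from h import *
sweep(36,32,20); wait(.2)
sweep(32,36,60)
move_l(pose(36,230)[0],speed=200)
q=get_obs()["joint_pos"].copy(); q[0]=50; move_j(q.tolist())
im=look("c"); s=get_image("side")
e,r,lid,n=measure(im); print(get_obs()["t"],"plate",e,"\ntray",r,"\nlid",lid,n)
c=np.array(e[0]);
for cc in (P,c): d=lid-cc; print(np.hypot(*d),np.degrees(np.arctan2(d[1],d[0])))
px,n,w=side_lid(s,104.5);d=w-P;print("side",w,n,np.hypot(*d),np.degrees(np.arctan2(d[1],d[0])))
cv2.imwrite("pics/crop_c.png",cv2.resize(im[100:250,230:430,::-1],None,fx=4,fy=4,interpolation=cv2.INTER_CUBIC))
```

```text
18.875 plate ((604.1387329101562, -118.45861053466797), (301.0579528808594, 301.95147705078125), 175.43089294433594) 
tray ((604.336181640625, -117.70344543457031), (476.2909240722656, 364.6241149902344), 88.2161636352539) 
lid [ 530.96189746 -122.62361158] 138
73.57121205936087 -176.55290116421585
73.29526915159411 -176.74241460822532
side [ 525.52590013 -119.2048913 ] 199 78.88050099690798 -179.27006564124596
```

View pics/crop_c.png

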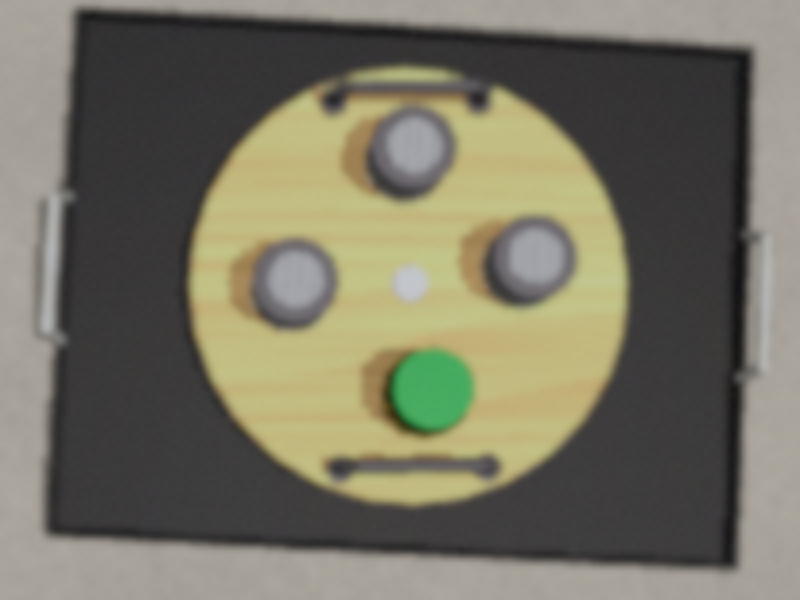

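```bash
cat >> h.py <<'E'
def lid_top(im):
    i=im.astype(int); m=(i[...,1]-i[...,0]>35)&(i[...,1]-i[...,2]>20); m[:110]=0;m[235:]=0;m[:,:245]=0;m[:,415:]=0
    cs,_=cv2.findContours(big(m).astype(np.uint8),0,1); c=max(cs,key=len)
    (x,y),r=cv2.minEnclosingCircle(c); e=pts(big(m)).mean(0)
    for px in((x,y),e):
        w=world([px],108)[0]; d=w-P; print(np.round(px,1),round(r,1),m.sum(),w.round(1),"r %.1f ang %.1f"%(np.hypot(*d),np.degrees(np.arctan2(d[1],d[0]))))
E
python3 - <<'E'
from h import *
for n in("top0","c"): im=cv2.imread(f"pics/{n}.png")[:,:,::-1].copy(); lid_top(im); print(im[197,338],im[192:204:2,338].tolist())
c=cv2.imread("pics/c.png")[:,:,::-1].copy()
print("handles mid z86",world([(230+(335+482)/8,100+88/4),(230+412/4,100+465/4)],86))
i=cv2.imread("pics/side0.png")[:,:,::-1]
E
```

```text
[363.7 166.7] 10.4 334 [ 607.5 -193.7] r 75.5 ang -87.6
[363.7 166.8] 10.4 334 [ 607.4 -193.6] r 75.5 ang -87.7
[167 169 175] [[138, 137, 142], [164, 166, 171], [167, 169, 174], [168, 170, 176], [169, 171, 177], [169, 170, 176]]
[337.5 197. ] 10.4 335 [ 527.  -126.1] r 77.8 ang -174.2
[337.5 197.1] 10.4 335 [ 526.9 -126. ] r 77.9 ang -174.3
[ 71 171  96] [[68, 170, 94], [69, 171, 95], [71, 171, 96], [70, 172, 96], [71, 172, 95], [71, 172, 97]]
handles mid z86 [[ 728.13558106 -112.02823642]
 [ 477.95521109 -117.58267649]]
```

The improved lid mask puts the jar at about -174.5° and the target is -181.65°, so about 7° remains.

Run:
```python
from h import *
q=solve_ik(*pose(38,230)); move_j(list(q)); move_l(pose(38)[0],speed=150)
sweep(38,33,40); sweep(33,25,15,4); wait(.2)
sweep(25,31,60); move_l(pose(31,230)[0],speed=200)
q=get_obs()["joint_pos"].copy(); q[0]=50; move_j(q.tolist())
im=look("d"); s=get_image("side"); print(get_obs()["t"]); lid_top(im)
px,n,w=side_lid(s,101);d=w-P;print("side",w,n,np.hypot(*d),np.degrees(np.arctan2(d[1],d[0])))
cv2.imwrite("pics/crop_d.png",cv2.resize(im[100:250,230:430,::-1],None,fx=4,fy=4,interpolation=cv2.INTER_CUBIC))
```

```text
28.925
[334.  197.3] 10.4 337 [ 526.1 -117. ] r 78.3 ang 179.2
[333.9 197.3] 10.4 337 [ 526.1 -116.8] r 78.3 ang 178.9
side [ 525.91394834 -113.14134543] 203 78.64890521174155 176.31222109070782
```

View pics/crop_d.png

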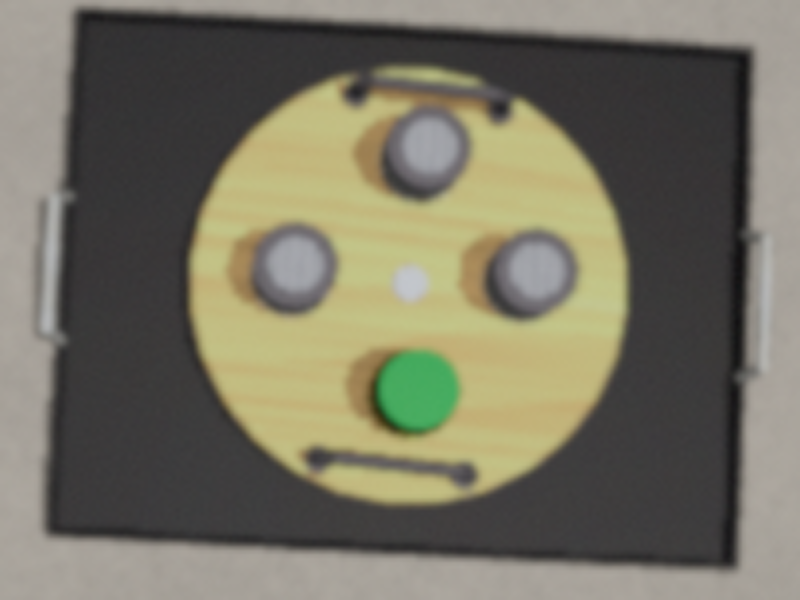

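```bash
python3 -c "
from station import *
print(sign_off())"
```

```text
the job is handed in; nothing more can be done
None
```

The coffee jar with the green lid now stands at the front of the tray, within about 1° of the middle by the top camera, and I have handed the job in. I turned the plate about 94° clockwise by pushing one leg of an arch handle with closed fingers. That took one sweep and two small nudges, and then I moved the arm clear.

- **Jar position:** the top camera puts it at about 179.0° and the target direction is about 178.3°. The side camera read 176.3°, about 3° different. I trusted it less, because its reading leans on an assumed lid height.
- **Other items:** in the last picture the jar and all three tins are standing on the turntable. I kept the arm away from the mug and the coloured look-alikes, but did not check them again at the end.
- **Time:** the robot's clock showed about 29 s of the 48 s allowed at the last check.
- **Not checked:** I took only one look after the last nudge, so standing still was not confirmed by a second picture.

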